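# Walk the bench block round to the fence

## Robot

A 7-joint arm with a two-finger parallel gripper is mounted at the origin on a cart in front of the work surface, level with it; the furniture and walls round the work are solid. World frame = base frame: x ahead of the robot, y to its left, z up, the work surface at z = 0. Lengths are in m, angles in rad, forces in N, time in s.
With the tool pointing down it reaches from about 0.4 to 0.85 m from the base axis. Payload 4.5 kg.
Tool frame: the origin (TCP) lies at the very end of the fingers, on their centre line; the grasp point (between the pads) lies 19 mm behind it (r.grip_point_offset is the distance from the TCP to the grasp point, in m); z points along the fingers, y is the line along which they close (so a half turn about z gives the same grasp; the last joint's range is limited). The gripper opens to 88 mm and grips with 3 to 60 N. Pads are 18 mm wide; open, the fingers measure 123 mm over their backs; the gripper's body (75 mm by 187 mm) begins 45 mm behind the grasp point.
Start: joints at [-1.245, 0.689, -0.195, 1.565, 0.157, 0.902, -0.215], TCP at [0.18, 0.599, 0.239] pointing down, gripper open.
Joint ranges: [-3.01, 3.01], [-0.46, 2.08], [-1.47, 1.51], [0.13, 2.56], [-1, 4.14], [0.04, 2.09], [-2.66, 2.66]. Speed limits (rad/s): [2.57, 2.57, 3.14, 3.14, 3.14, 3.14, 3.14].

## Interface

Orientations are given as a unit quaternion [x, y, z, w].
In Python, from plant import r gives the robot as it stands.
- The arm moves only by the tool carry_out, never from a script. Its argument "rows" is a list of rows, each a list of 3 entries, a list of its own where there are three numbers: the shift along the tool's x, y, z in cm, then the turn, a rotation vector about the tool's x, y, z in degrees, then the closure, from 0 (fully open) to 1 (shut). A call has 1 to 12 rows; each row is the pose to reach, as a shift and turn from the pose commanded when the call began, along the tool's axes at that moment; what a row does not reach only later rows make up. A row lasts 1/10 s, in which the tool goes at most 50 mm and 8.59 degrees, less where a joint would pass 70% of its speed; a pose out of reach is approached as far as the arm can. A call with a gripper value outside its range is refused whole. The fingers move at their own pace and stop on an object; "newtons" is the grip in N (left out, the last holds). Time passes only in rows, so rows that repeat a pose let the fingers close. It gives the time, the measured TCP pose, the force, the opening and the grip force at its end, in the units of the state.
- r.get_state(): the state, without advancing time (a new reading comes with each control period).
- r.snapshot(name): name is "scene" or "top" or "wrist"; returns a dict with "image" (384x512x3 uint8, red, green, blue), "fx", "fy", "cx", "cy" (pixels), "dist_coeffs" ([k1, k2, p1, p2, k3] as OpenCV has them; the pictures are not rectified), "pose" (4x4, takes a point from camera to world coordinates). Camera axes: x right, y up, looking along -z (the intrinsics and any distortion apply to the point x, -y, -z); pixel columns grow to the right and rows downward; lengths in m; the calibration is good to about 2 mm. A picture is of the moment at which its call begins. There is no depth.
- r.finish_job(): hands the job in; it is judged then, once.
The state is a dict: "clock": time; "q": joint angles; "qd": joint speeds; "joint_torque": joint torques, N m; "tool_pos": TCP position; "eef_rot": TCP orientation; "contact_force": force on the tool from outside, world axes, zero at the start; "moment": the same for the moment, N m; "opening": opening from 0.0 (shut) to 1.0 (fully open); "finger_force": force on a finger pad.
Only numpy, scipy, OpenCV 4.12 (cv2) and the standard library are available. Lean on these libraries where they do the work, as an engineer would, in place of code of your own. Each camera call takes 0.05 s, during which the arm holds its last target. There are 200 camera calls.

## Task

The heavy steel bench block stands roughly end-on to the aluminium fence: walk it round with fingertip pushes on its sides, at one corner and then another as needed, until one of its long sides faces the fence, then push it up so that this long side lies flush against the fence, all of it within the fence's length. Only push it along the bench, never straddle, pinch, lift or tip it, and do not run it into the fence before it has been turned nearly parallel. Leave the small things standing round it where they are.

Things in the scene. Friction and masses are not known exactly. Their poses are not given: they have to be found in the camera images.
- fence: Fixed straight aluminium fence: upright bar 180 mm long, 12 mm thick, 28 mm high, with a low foot strip (screw heads 14 mm high) to 32 mm behind the face. Origin: on the bench, middle of the foot of the flat working face. y runs along the fence, x points from the working face into the fence, away from the robot, z up; the block stands on its x < 0 side.
- block_center (a point): Centre, 16 mm above the bench, of the loose steel bench block with three holes in its top: 88 mm long along its own y axis, 46 mm wide along its own x, 32 mm high, flat upright sides, 0.65 to 0.98 kg. Both long sides are alike; either may face the fence. When flush, its centre is 23 mm in front of the fence's face.
- bench_block: The same bench block; origin at the centre of its underside, same axes. It starts with its centre 90 to 105 mm in front of the fence's face, its long axis 54 to 90 degrees from parallel, either way round. Pushed at the side near one end it turns about a point beyond its middle, slides a little, and stays where it is left.
- the_loupe: Bystander, loose: black loupe, a short round cup 34 mm across and 25 mm high. Origin at the centre of its underside.
- the_heat_sink: Bystander, loose: small finned aluminium heat sink 32x32x20 mm. Origin at the centre of its underside.
- the_small_jar: Bystander, loose: small round amber jar with a black lid, 21 mm across, 32 mm high. Origin at the centre of its underside.
- the_contact_block: Bystander, loose: white L-shaped nylon contact holder 23x26x37 mm. Origin at the centre of its underside.
Not all that is in view belongs to the job. Of the things that look like the bench_block, the larger one is meant.

How it is judged:
At the end, for the whole second after the job is handed in: The block rests flat and still, a long side against the fence: parallel within 3.4 degrees, its centre at most 27.5 mm from the face (mean gap under 4.5 mm) and within 48 mm of the fence's middle along it; every bystander within 15 mm of where it stood (angle between the y axis of bench_block and the y axis of fence, either way round below 0.06 rad and x of block_center in the frame of fence between -0.0275 and -0.018 m and y of block_center in the frame of fence between -0.048 and 0.048 m and angle between bench_block's own z axis and vertical below 0.05 rad and height (world z) of bench_block below 0.004 m and linear speed of bench_block below 0.01 m/s and distance of each of the_loupe, the_heat_sink, the_small_jar, the_contact_block from where it was at the start of the episode below 0.015 m); the robot touches nothing.
It fails at once if the block is lifted more than 6 mm or tipped more than 9 degrees (height (world z) of bench_block above 0.006 m or angle between bench_block's own z axis and vertical above 0.16 rad).
It fails at once if the fingers straddle or pinch the block (the grasp point comes between its sides below 44 mm) (x of the grasp point in the frame of bench_block between -0.019 and 0.019 m and y of the grasp point in the frame of bench_block between -0.04 and 0.04 m and z of the grasp point in the frame of bench_block below 0.044 m).
It fails at once if the block is run into the fence (over 1 N) while more than 23 degrees from parallel (contact force between bench_block and fence above 1 N and angle between the y axis of bench_block and the y axis of fence, either way round above 0.4 rad).
It fails at once if a small thing standing round the block is moved more than 15 mm (distance of any of the_loupe, the_heat_sink, the_small_jar, the_contact_block from where it was at the start of the episode above 0.015 m).
It also fails if it takes over 58 s, if anything falls off the work surface, if the arm or the gripper's body presses on something with over 40 N, if the wrist force passes 120 N, or if a joint passes its speed limit or range.

## Working session

There is one attempt and no reset: what is moved stays moved. The work goes in short steps, Python scripts to look and compute and a tool call to move; the robot and the scene stay as the last step left them, time stands still between calls to the robot, and variables do not carry over. Pictures are saved under pics/ and viewed, at most 10 in all, crops included, and the job is handed in when it is done.

Besides the shell and the picture viewer there is one more tool, called after "Request:" as a command line: name --argument value ..., lists and objects as JSON in quotes. carry_out: Moves the arm, as the interface text tells. Its arguments: {"type":"object","properties":{"rows":{"type":"array"},"newtons":{"type":"number"}},"required":["rows"]}

```bash
mkdir -p pics; ls; cat > h.py <<'E'
import numpy as np, cv2
from plant import r
def snap(n,f):
    s=r.snapshot(n); cv2.imwrite('pics/'+f,cv2.cvtColor(s['image'],cv2.COLOR_RGB2BGR))
    np.savez('pics/'+f+'.npz',**{k:np.array(v) for k,v in s.items()}); return s
def px2w(s,pts,z):
    K=np.array([[s['fx'],0,s['cx']],[0,s['fy'],s['cy']],[0,0,1.]],float)
    u=cv2.undistortPoints(np.array(pts,float).reshape(-1,1,2),K,np.array(s['dist_coeffs'],float)).reshape(-1,2)
    T=np.array(s['pose']); d=np.c_[u[:,0],-u[:,1],-np.ones(len(u))]@T[:3,:3].T
    return T[:3,3]+d*((z-T[2,3])/d[:,2])[:,None]
E
python3 - <<'E'
from h import *
s=snap('top','top0.png'); t=snap('scene','scene0.png')
print(s['pose'],s['fx'],r.get_state())
im=cv2.imread('pics/top0.png'); cv2.imwrite('pics/top0b.png',cv2.resize(im,(800,600),interpolation=cv2.INTER_CUBIC))
E
```

```text
pics
[[-0.01904828  0.98829582 -0.15135563  0.35341293]
 [-0.99980213 -0.01969651 -0.00278465  0.13187305]
 [-0.00573324  0.15127263  0.98847545  0.99038814]
 [ 0.          0.          0.          1.        ]] 448.86126382362517 {'clock': 0.1, 'q': array([-1.2451866 ,  0.6898978 , -0.19448372,  1.56621808,  0.15732935,
        0.90252503, -0.21507261]), 'qd': array([-0.00055564, -0.00054924,  0.00138253, -0.00141926,  0.0002496 ,
       -0.00062709, -0.00065276]), 'joint_torque': array([-2.57662279e-03, -5.28497136e+01, -1.27144933e+00, -1.53837669e+01,
       -5.25849278e-02,  1.97776157e-03,  6.35544234e-05]), 'tool_pos': array([0.17971085, 0.59801727, 0.23799663]), 'eef_rot': array([ 1.45342599e-01,  9.89381040e-01, -8.27875415e-04, -3.59534339e-05]), 'contact_force': array([-0.15569085, -1.06087604, -0.41487713]), 'moment': array([ 0.01610355,  0.00413274, -0.02773001]), 'finger_force': 0.0, 'opening': 1.0020347660856095}
```

View pics/top0b.png

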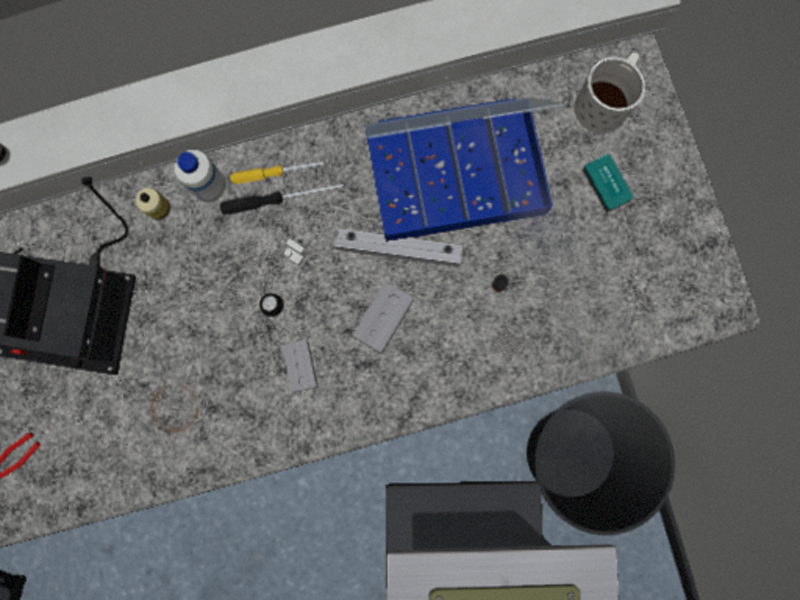

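View pics/scene0.png

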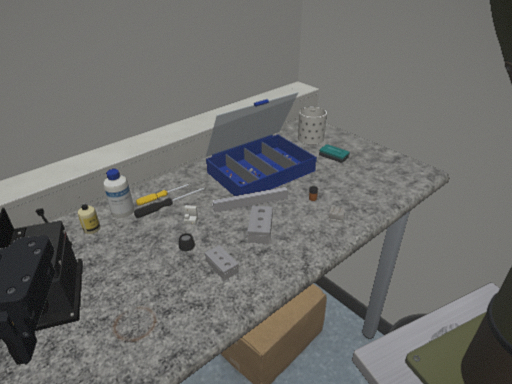

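The top view (800x600 scale) shows two lookalikes with three holes: A at (384,318) and B at (299,365). A looks larger, so I'll confirm that in a crop. The fence is at about (398,246), the loupe at (271,304), the contact block at (293,251) and the jar at (501,283). The heat sink is probably a faint patch near (505,345).

```bash
python3 - <<'E'
import cv2
im=cv2.imread('pics/top0.png')[135:260,160:345]
cv2.imwrite('pics/crop0.png',cv2.resize(im,None,fx=4.3,fy=4.3,interpolation=cv2.INTER_CUBIC))
E
```

```text
(no output)
```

View pics/crop0.png

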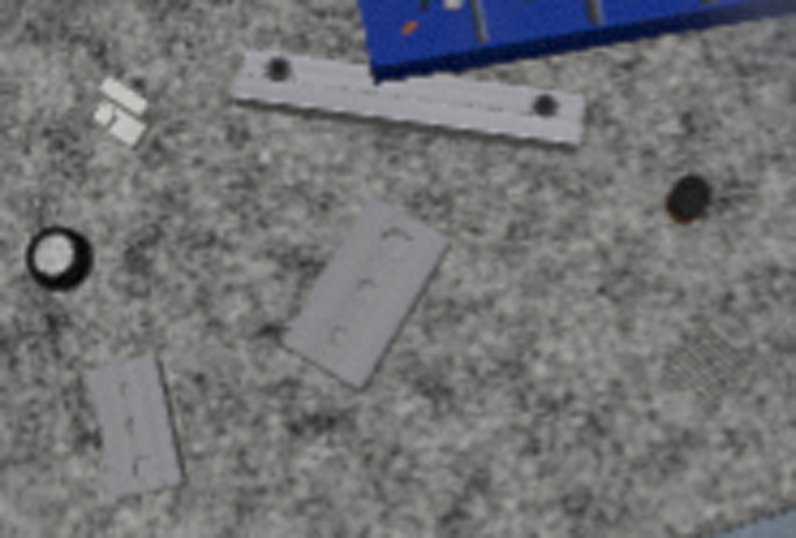

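A is the larger one (crop corners (380,198), (450,242), (362,388), (284,340)). B at (135,425) is clearly shorter and narrower, so A is meant. The fence's top front edge runs from (234,97) to (580,143). The heat sink shows as a finned patch at (707,358).

```bash
cat >> h.py <<'E'
def load(f): 
    z=np.load('pics/'+f+'.npz'); return {k:z[k] for k in z.files}
E
python3 - <<'E'
from h import *
s=load('top0.png')
c=lambda *p:np.array(p)/4.3+[160,135]
B=px2w(s,c((380,198),(450,242),(362,388),(284,340)),.032);print('block',B.round(4),B.mean(0))
print(np.linalg.norm(np.diff(B,axis=0),axis=1))
L=px2w(s,c((90,372),(153,352),(184,485),(116,497)),.025);print('decoy',L.round(4),np.linalg.norm(np.diff(L,axis=0),axis=1))
F=px2w(s,c((234,97),(580,143)),.028);print('fence',F.round(4),np.linalg.norm(F[1]-F[0]))
y=F[0]-F[1];y/=np.linalg.norm(y);x=np.array([y[1],-y[0],0]);o=F.mean(0)
print('fx',x,'yaw',np.degrees(np.arctan2(x[1],x[0])))
for n,p,z in [('block',(369,292),.032),('loupe',(60,258),.025),('jar',(691,195),.03),('heats',(707,358),.02),('contact',(121,112),.03),('decoy',(135,425),.025)]:
    w=px2w(s,c(p),z)[0]; print(n,w.round(4),'in fence',((w-o)@x).round(4),((w-o)@y).round(4))
for b in B: print(((b-o)@x).round(4),((b-o)@y).round(4))
E
```

```text
block [[0.5211 0.149  0.032 ]
 [0.4979 0.1142 0.032 ]
 [0.4255 0.1595 0.032 ]
 [0.4501 0.1981 0.032 ]] [0.47364618 0.15519505 0.032     ]
[0.04176034 0.08548235 0.04577416]
decoy [[0.4365 0.2964 0.025 ]
 [0.446  0.2646 0.025 ]
 [0.3792 0.2492 0.025 ]
 [0.3738 0.2832 0.025 ]] [0.03322091 0.06853837 0.03446244]
fence [[0.5757 0.2228 0.028 ]
 [0.5481 0.0469 0.028 ]] 0.17806214088541236
fx [ 0.98796152 -0.15469982  0.        ] yaw -8.899387478690555
block [0.4734 0.1553 0.032 ] in fence -0.0905 0.0065
loupe [0.4947 0.312  0.025 ] in fence -0.0938 0.1647
jar [ 0.5198 -0.0083  0.03  ] in fence -0.0194 -0.1479
heats [ 0.4379 -0.0144  0.02  ] in fence -0.0994 -0.1667
contact [0.5686 0.2805 0.03  ] in fence -0.0159 0.1449
decoy [0.4095 0.2737 0.025 ] in fence -0.172 0.1136
-0.0425 0.0076
-0.06 -0.0303
-0.1386 0.0033
-0.1202 0.0452
```

```bash
cat >> h.py <<'E'
from scipy.spatial.transform import Rotation as Ro
FX=np.array([.98796,-.1547,0]);FY=np.array([.1547,.98796,0]);O=np.array([.5619,.13485,0])
RT=Ro.from_matrix(np.c_[-FX,FY,[0,0,-1]])
def go(x,y,z):  # fence frame target, m
    s=r.get_state(); R=Ro.from_quat(s['eef_rot']); p=s['tool_pos']
    d=R.inv().apply(O+x*FX+y*FY+[0,0,z]-p)*100
    q=p-O; print('at fence',np.round([q@FX,q@FY,p[2]],4),'shift cm',d.round(2),'turn',np.degrees((R.inv()*RT).as_rotvec()).round(2),'t',round(s['clock'],2))
E
python3 -c "
from h import *
go(-.130,-.034,.12)"
```

```text
at fence [-0.4492  0.3985  0.238 ] shift cm [-37.51 -38.48  11.87] turn [-0.09  0.   -7.81] t 0.1
```

Request:
carry_out --rows '[[[-3.4, -3.5, 0], [0, 0, -1], 1], [[-6.8, -7, 0], [0, 0, -2], 1], [[-10.2, -10.5, 0], [0, 0, -3], 1], [[-13.6, -14, 0], [0, 0, -4], 1], [[-17, -17.5, 0], [0, 0, -5], 1], [[-20.4, -21, 1], [0, 0, -6], 1], [[-23.8, -24.4, 3], [0, 0, -7], 1], [[-27.2, -27.9, 5], [0, 0, -7.8], 1], [[-30.6, -31.4, 7], [0, 0, -7.8], 1], [[-34, -34.9, 9], [0, 0, -7.8], 1], [[-37.5, -38.5, 11.9], [0, 0, -7.8], 1], [[-37.5, -38.5, 11.9], [0, 0, -7.8], 1]]' --newtons 20

```text
clock: 1.3
tool_pos: [0.4288, 0.1167, 0.1178]
eef_rot: [0.081, 0.997, -0.002, -0.001]
contact_force: [-0.6, -0.5, -0.6]
opening: 0.007
finger_force: 0.0
```

```bash
python3 -c "
from h import *
go(-.130,-.034,.01)
s=snap('top','top1.png');snap('wrist','w1.png')
im=np.hstack([cv2.imread('pics/top1.png'),cv2.imread('pics/w1.png')]);cv2.imwrite('pics/v1.png',cv2.resize(im,(800,300)))
print(r.get_state()['opening'],s['pose'][:3,3])"
```

```text
at fence [-0.1287 -0.0385  0.1178] shift cm [ 0.11  0.49 10.78] turn [-0.24 -0.1  -0.4 ] t 1.3
0.005678234140962801 [0.35341293 0.13187305 0.99038814]
```

View pics/v1.png

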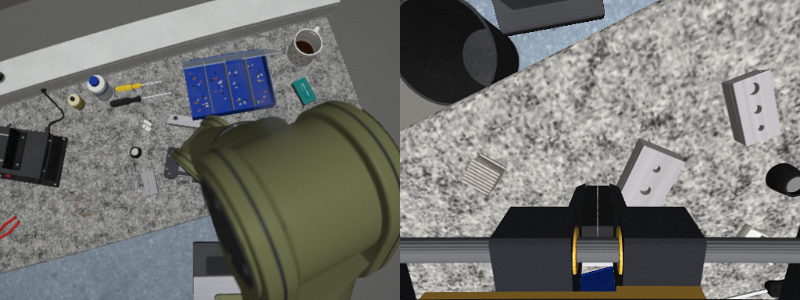

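The arm hides the block in the top view, at about (190,150). The wrist view shows the block's robot-side end, from (645,145) down to (620,200), just to the +y side of the fingers. Next I'll descend and push.

Request:
carry_out --rows '[[[0, 0, 4], [0, 0, 0], 1], [[0, 0, 8], [0, 0, 0], 1], [[0, 0, 10.6], [0, 0, 0], 1], [[0, 0, 10.7], [0, 0, 0], 1], [[0, 0.5, 10.7], [0, 0, 0], 1], [[0, 1, 10.7], [0, 0, 0], 1], [[0, 1.5, 10.7], [0, 0, 0], 1], [[0, 2, 10.7], [0, 0, 0], 1], [[0, 2.5, 10.7], [0, 0, 0], 1], [[0, 3, 10.7], [0, 0, 0], 1], [[0, 3.5, 10.7], [0, 0, 0], 1], [[0, 3.5, 10.7], [0, 0, 0], 1]]'

```text
clock: 2.6
tool_pos: [0.4329, 0.1583, 0.0132]
eef_rot: [0.077, 0.997, 0.001, -0.0]
contact_force: [-0.6, -0.5, 0.7]
opening: 0.001
finger_force: 0.8
```

```bash
python3 -c "
from h import *
go(-.130,0.01,.01)
s=snap('wrist','w2.png')
im=cv2.imread('pics/w2.png');cv2.imwrite('pics/v2.png',cv2.resize(im,(800,600)))"
```

```text
at fence [-0.1311  0.0032  0.0132] shift cm [-0.11  0.68  0.32] turn [ 0.06 -0.01  0.09] t 2.6
```

View pics/v2.png

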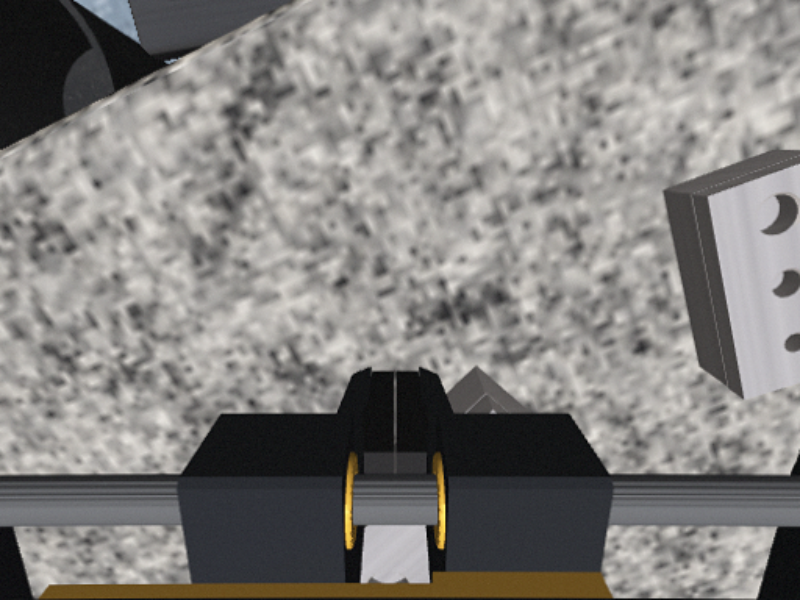

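The wrist view shows the block's near corner just to the +y side of the fingertip: its foot is at (478,368) and its top at (492,393). The block has turned well.

```bash
python3 -c "
from h import *
s=load('w2.png')
for p,z in (((478,366),0),((492,392),.032),((455,385),0),((515,405),0)):
  w=px2w(s,np.array(p)*.64,z)[0]-O; print(p,(w@FX).round(4),(w@FY).round(4))
"
```

```text
(478, 366) -0.1369 0.0325
(492, 392) -0.1437 0.0309
(455, 385) -0.1294 0.0247
(515, 405) -0.1214 0.0468
```

Request:
carry_out --rows '[[[1.5, 0, 0.2], [0, 0, 0], 1], [[1.5, 0.6, 0.2], [0, 0, 0], 1], [[1.1, 0.6, 0.2], [0, 0, 0], 1], [[0.8, 1.1, 0.2], [0, 0, 0], 1], [[0.4, 1.6, 0.2], [0, 0, 0], 1], [[0, 2.1, 0.2], [0, 0, 0], 1], [[-0.4, 2.6, 0.2], [0, 0, 0], 1], [[-0.9, 2.9, 0.2], [0, 0, 0], 1], [[-1.4, 3.3, 0.2], [0, 0, 0], 1], [[-1.4, 3.3, 0.2], [0, 0, 0], 1]]'

```text
clock: 3.65
tool_pos: [0.4524, 0.1889, 0.0109]
eef_rot: [0.077, 0.997, 0.001, -0.0]
contact_force: [-0.9, 0.6, 0.0]
opening: 0.008
finger_force: 0.5
```

```bash
python3 -c "
from h import *
go(-.130,0.01,.01)
s=snap('wrist','w3.png');snap('scene','s3.png')
im=np.hstack([cv2.imread('pics/s3.png'),cv2.imread('pics/w3.png')]);cv2.imwrite('pics/v3.png',cv2.resize(im,(800,300)))"
```

```text
at fence [-0.1166  0.0365  0.0109] shift cm [ 1.35 -2.64  0.08] turn [ 0.16 -0.02  0.05] t 3.65
```

View pics/v3.png

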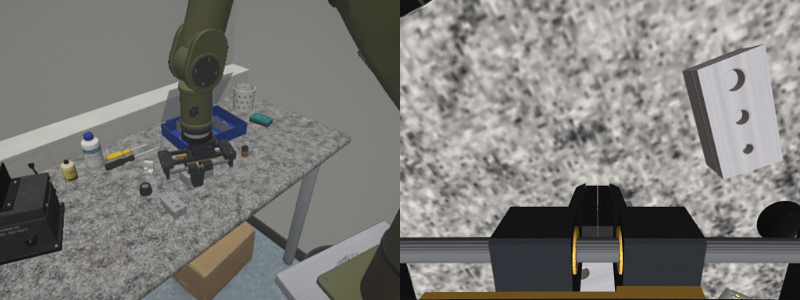

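The block is hidden by the gripper in both views, so I'll lift and swing aside for a top view.

Request:
carry_out --rows '[[[1, 0, 0], [0, 0, 0], 1], [[2, 0, -3], [0, 0, 0], 1], [[3, 0, -8], [0, 0, 0], 1], [[6, 4, -11], [0, 0, 0], 1], [[9, 8, -12], [0, 0, 0], 1], [[11, 12, -13], [0, 0, 0], 1], [[13, 16, -13], [0, 0, 0], 1], [[15, 20, -13], [0, 0, 0], 1], [[16, 24, -13], [0, 0, 0], 1], [[16, 28, -13], [0, 0, 0], 1], [[16, 28, -13], [0, 0, 0], 1]]'

```text
clock: 4.85
tool_pos: [0.337, 0.4952, 0.1415]
eef_rot: [0.076, 0.997, 0.004, 0.0]
contact_force: [-0.1, -0.4, 0.4]
opening: 0.008
finger_force: 0.0
```

```bash
python3 -c "
from h import *
go(-.1166,0.0365,.12)
s=snap('top','t4.png')
im=cv2.imread('pics/t4.png')[135:260,160:345]
cv2.imwrite('pics/v4.png',cv2.resize(im,None,fx=4.3,fy=4.3,interpolation=cv2.INTER_CUBIC))"
```

```text
at fence [-0.2779  0.3212  0.1415] shift cm [-16.06 -28.52   1.91] turn [0.47 0.   0.13] t 4.85
```

View pics/v4.png

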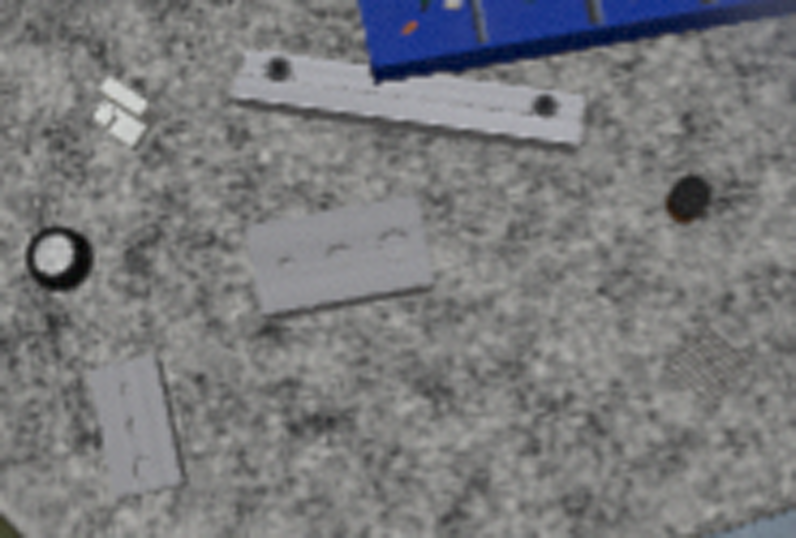

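The block's top corners are now at (247,227), (417,197), (432,288) and (262,314), roughly 18° from the fence. The bystanders haven't moved.

```bash
python3 -c "
from h import *
s=load('t4.png')
c=np.array([(247,227),(417,197),(432,286),(262,313)])/4.3+[160,135]
B=px2w(s,c,.032)-O;P=np.c_[B@FX,B@FY];print(P.round(4),P.mean(0).round(4))
for a,b in((0,1),(3,2)): d=P[a]-P[b];print(np.degrees(np.arctan2(-d[0],d[1])))"
```

```text
[[-0.0662  0.0719]
 [-0.0395 -0.0108]
 [-0.0833 -0.0243]
 [-0.1083  0.0581]] [-0.0743  0.0237]
17.897186564407654
16.870097898516892
```

Request:
carry_out --rows '[[[-2, -4, 0], [0, 0, 0], 1], [[-4, -8, 0], [0, 0, 0], 1], [[-6, -12, 0], [0, 0, 0], 1], [[-8, -16, 0], [0, 0, 0], 1], [[-10, -20, 0], [0, 0, 0], 1], [[-12, -24, 0], [0, 0, 0], 1], [[-13.8, -28.5, 2], [0, 0, 0], 1], [[-13.8, -28.5, 5], [0, 0, 0], 1], [[-13.8, -28.5, 9], [0, 0, 0], 1], [[-13.8, -28.5, 12.5], [0, 0, 0], 1], [[-13.8, -28.5, 12.9], [0, 0, 0], 1], [[-13.8, -28.5, 12.9], [0, 0, 0], 1]]'

```text
clock: 6.1
tool_pos: [0.4293, 0.1846, 0.0118]
eef_rot: [0.077, 0.997, -0.001, -0.0]
contact_force: [-0.6, 0.6, 1.0]
opening: 0.005
finger_force: 0.0
```

```bash
python3 -c "
from h import *
go(-.099,0.036,.011)"
```

```text
at fence [-0.1387  0.0286  0.0118] shift cm [-3.97  0.74  0.08] turn [-0.14 -0.03  0.02] t 6.1
```

Request:
carry_out --rows '[[[0, 0.7, 0], [0, 0, 0], 1], [[-1, 0.7, 0], [0, 0, 0], 1], [[-1.8, 0.7, 0], [0, 0, 0], 1], [[-2.3, 0.7, 0], [0, 0, 0], 1], [[-2.8, 0.7, 0], [0, 0, 0], 1], [[-3.2, 0.7, 0], [0, 0, 0], 1], [[-3.6, 0.7, 0], [0, 0, 0], 1], [[-4, 0.7, 0], [0, 0, 0], 1], [[-4, 0.7, 0], [0, 0, 0], 1], [[-3, 0.2, 0], [0, 0, 0], 1], [[-3, -0.6, 0], [0, 0, 0], 1], [[-3, -0.6, 0], [0, 0, 0], 1]]'

```text
clock: 7.3
tool_pos: [0.4594, 0.1724, 0.0118]
eef_rot: [0.079, 0.997, -0.002, 0.001]
contact_force: [0.5, 0.1, 0.4]
opening: 0.006
finger_force: 0.0
```

```bash
python3 -c "
from h import *
go(-.062,0.024,.011)"
```

```text
at fence [-0.1071  0.0213  0.0118] shift cm [-4.51  0.28  0.09] turn [-0.2   0.08 -0.11] t 7.3
```

Request:
carry_out --rows '[[[-0.8, 0.3, 0], [0, 0, 0], 1], [[-1.4, 0.3, 0], [0, 0, 0], 1], [[-2, 0.3, 0], [0, 0, 0], 1], [[-2.5, 0.3, 0], [0, 0, 0], 1], [[-3, 0.3, 0], [0, 0, 0], 1], [[-3.5, 0.3, 0], [0, 0, 0], 1], [[-3.9, 0.3, 0], [0, 0, 0], 1], [[-4.2, 0.3, 0], [0, 0, 0], 1], [[-4.5, 0.3, 0], [0, 0, 0], 1], [[-4.8, 0.3, 0], [0, 0, 0], 1], [[-5, 0.3, 0], [0, 0, 0], 1], [[-5, 0.3, 0], [0, 0, 0], 1]]'

```text
clock: 8.5
tool_pos: [0.5065, 0.1702, 0.0117]
eef_rot: [0.078, 0.997, -0.0, -0.002]
contact_force: [-6.0, 1.8, 4.8]
opening: 0.005
finger_force: 3.2
```

```bash
python3 -c "
from h import *
go(-.055,0.024,.011)"
```

```text
at fence [-0.0602  0.0264  0.0117] shift cm [-0.52 -0.24  0.07] turn [-0.02 -0.21 -0.01] t 8.5
```

Request:
carry_out --rows '[[[-0.3, 0, 0], [0, 0, 0], 1], [[-0.6, 0, 0], [0, 0, 0], 1], [[-0.6, 0, 0], [0, 0, 0], 1]]'

```text
clock: 8.8
tool_pos: [0.51, 0.1697, 0.0117]
eef_rot: [0.077, 0.997, -0.0, -0.004]
contact_force: [-11.3, 1.1, 8.2]
opening: 0.009
finger_force: 5.6
```

```bash
python3 -c "
from h import *
go(-.055,0.024,.011)"
```

```text
at fence [-0.0566  0.0264  0.0117] shift cm [-0.16 -0.24  0.07] turn [-0.05 -0.41  0.05] t 8.8
```

Request:
carry_out --rows '[[[-0.3, 0, 0], [0, 0, 0], 1], [[-0.6, 0, 0], [0, 0, 0], 1], [[-0.6, 0, 0], [0, 0, 0], 1]]'

```text
clock: 9.1
tool_pos: [0.51, 0.1696, 0.0117]
eef_rot: [0.076, 0.997, -0.001, -0.008]
contact_force: [-23.4, 2.9, 16.9]
opening: 0.002
finger_force: 11.6
```

```bash
python3 -c "
from h import *
go(-.055,0.024,.011)"
```

```text
at fence [-0.0566  0.0264  0.0117] shift cm [-0.16 -0.24  0.07] turn [-0.15 -0.9   0.22] t 9.1
```

The tool didn't move while the force doubled to 23 N, so the block is seated against the fence. I'll retreat and check.

Request:
carry_out --rows '[[[1, 0, 0], [0, 0, 0], 1], [[2.5, 0, 0], [0, 0, 0], 1], [[5, 0, -4], [0, 0, 0], 1], [[8, 0, -9], [0, 0, 0], 1], [[11, 5, -12], [0, 0, 0], 1], [[14, 10, -13], [0, 0, 0], 1], [[17, 15, -13], [0, 0, 0], 1], [[19, 20, -13], [0, 0, 0], 1], [[21, 25, -13], [0, 0, 0], 1], [[21, 29, -13], [0, 0, 0], 1], [[21, 30, -13], [0, 0, 0], 1]]'

```text
clock: 10.2
tool_pos: [0.359, 0.5, 0.1423]
eef_rot: [0.077, 0.997, 0.001, -0.0]
contact_force: [0.2, 0.4, -0.2]
opening: 0.006
finger_force: 0.0
```

```bash
python3 -c "
from h import *
s=snap('top','t5.png')
im=cv2.imread('pics/t5.png')[135:260,160:345]
cv2.imwrite('pics/v5.png',cv2.resize(im,None,fx=4.3,fy=4.3,interpolation=cv2.INTER_CUBIC))"
```

```text
(no output)
```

View pics/v5.png

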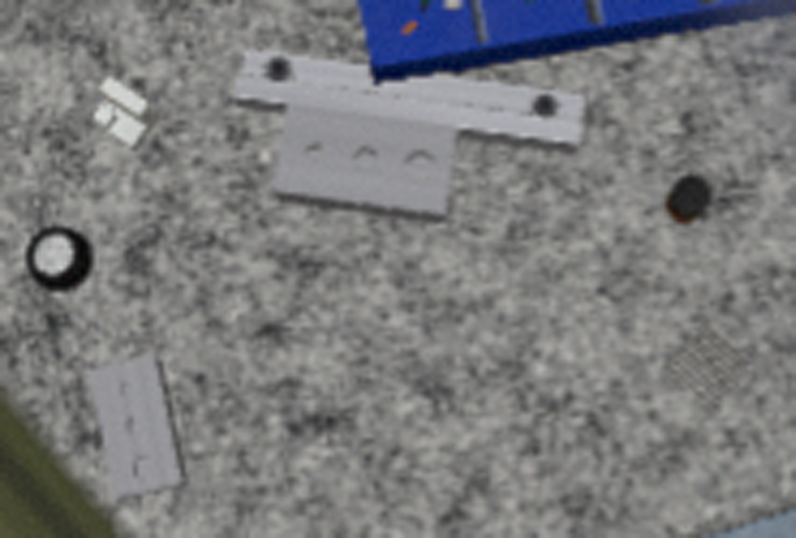

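The block's front edge runs from (275,191) to (445,214), a slope of 7.7° against the fence's 7.6°. There's no visible gap, its centre is about 22 mm off the fence's middle, and the bystanders haven't moved. Handing in.

```bash
python3 -c "
from plant import r
print(r.finish_job())"
```

```text
the job is handed in; nothing more can be done
None
```

The job is handed in: the last top view showed the larger bench block with a long side against the fence, parallel to within about a degree and about 22 mm off its middle, with no bystander visibly moved; the hand-in call returned no verdict.

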